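# Close the tumbler's bayonet lid

## Robot

A 6-joint arm with a two-finger parallel gripper is mounted at the origin on the work surface. World frame = base frame: x ahead of the robot, y to its left, z up, the work surface at z = 0. Lengths are in m, angles in rad, forces in N, time in s.
With the tool pointing down it reaches from about 0.375 to 0.925 m from the base axis. Payload 5.7 kg.
Tool frame: the origin (TCP) lies midway between the tips of the shut fingers; the grasp point (between the pads) lies 19 mm behind it; z points along the fingers, x is the direction in which the jaws open and shut, and the axes are right-handed (so a half turn about z gives the same grasp; the last joint's range is limited). The gripper opens to 88 mm and grips with 3 to 60 N. Pads are 20 mm wide; open, the fingers measure 115 mm over their backs; the gripper's body (75 mm by 178 mm) begins 61 mm behind the grasp point.
Start: joints at [-1.28, 0.359, 1.51, -0, 1.272, -0.115], TCP at [0.237, -0.551, 0.223] pointing down, gripper open.
Joint ranges: [-2.97, 2.97], [-1.01, 2.36], [0.21, 2.38], [-0.96, 4.11], [0.2, 2.71], [-2.98, 2.98]. Speed limits (rad/s): [2.39, 2.39, 3.14, 3.14, 3.14, 3.14].

## Interface

Orientations are given as a unit quaternion [x, y, z, w].
In Python, from bench import move_ptp, servo_line, goto_joints, move_gripper, sleep, inverse_kinematics, capture, PlanningError, close_job, spot_in, silhouettes, current_clock, current_joint_pos, current_qvel, current_joint_torque, current_position, current_orientation, current_force, current_torque, current_finger_gap gives the robot as it stands. Calls block until the motion is done:
- move_ptp(position, orientation): joint-space move of the TCP to a pose.
- servo_line(position, orientation=None, rate=0.15, contact_N=None): straight line of the TCP; orientation=None keeps the orientation; rate is the mean speed in m/s. With contact_N (N) it stops when the force on the tool has changed by that much, and returns True; else False.
- goto_joints(angles): joint-space move.
- move_gripper(opening): finger opening in m; the grip force is fixed at half the most; returns when the fingers have stopped.
- sleep(seconds).
- inverse_kinematics(position, orientation): joint angles nearest the present ones, or None.
- capture(name): name is "scene" or "top" or "wrist"; returns a dict with "image" (420x560x3 uint8, blue, green, red), "range_z" (420x560 float32, m along the optical axis (not along the pixel's ray), 0 where there is no reading), "intrinsics" (3x3 intrinsics, pixels), "k1" (the pictures are not rectified: a ray, as slopes to the right and down, at radius r is drawn at 1 + k1 r^2 times it, then the intrinsics apply), "R" (3x3) and "t" (3): a world point X has camera coordinates R X + t. Camera axes: x right, y down, z forward; pixel columns grow to the right and rows downward; lengths in m; the calibration is good to about 2 mm. A picture is of the moment at which its call begins.
A pose or a line that the arm cannot do raises PlanningError and nothing moves.
- close_job(): hands the job in, once; it reports no verdict.
Trained networks look in the newest picture that a camera, given by its name, has taken for a name from the list of things; names that differ only in an ending like _2 or _b are one class to them, and where a whole thing is asked for, a point or a joint stands for the part that bears it (a point fixed in the world has none). Each returns a list of dicts, best first, with "conf" (0 to 1); they miss things now and then, are a little off and sometimes report something else, mostly with a low value. They report only what shows in the picture. A call takes as long as a camera call. They do not tell look-alikes from the thing itself.
- spot_in(camera, query): "xy" ([column, row] in pixels, amid what is visible of it).
- silhouettes(camera, query): "region" (420x560 bool, what is visible of it) and "xy" ([column, row] in pixels, amid what is visible of it).
Readings, each from a call of its own:
- current_clock(): time.
- current_joint_pos(): joint angles.
- current_qvel(): joint speeds.
- current_joint_torque(): joint torques, N m.
- current_position(): TCP position.
- current_orientation(): TCP orientation.
- current_force(): force on the tool from outside, world axes, zero at the start.
- current_torque(): the same for the moment, N m.
- current_finger_gap(): finger opening in m.
Only numpy, scipy, OpenCV 4.12 (cv2) and the standard library are available. Lean on these libraries where they do the work, as an engineer would, in place of code of your own. Each camera call takes 0.05 s, during which the arm holds its last target.

## Task

Close the polishing tumbler: pick up the lid by its orange handle, fit its two brass lugs down through the gaps in the metal collar, press it down gently against the spring and turn it clockwise about a quarter turn until it clicks locked, then let go. Never force it, and leave the other things on the bench where they are.

Things in the scene. Friction and masses are not known exactly. Their poses are not given: they have to be found in the camera images.
- lid_grip (a point): Centre of the lid's handle, an upright orange bar 54 mm long (x), 18 mm thick (y), 44 mm tall (z), on top of the round white lid. 46 mm above the lid's underside, 22 mm above the flat top under the bar. x runs along the bar and through both lugs, z up; half a turn leaves the lid the same.
- lid: The lid: white round plug 80 mm across, 24 mm high, its foot tapering to 70 mm over the lowest 4 mm. Origin: centre of the underside. Two brass lugs, one under each end of the handle bar, stick out 7 mm (94 mm over both), 14 mm wide, 8 to 13 mm above the underside. About 0.18 kg. Starts upright on the bench.
- tumbler: Polishing tumbler: round grey machine, 160 mm across, fixed to the bench, black control panel on its -x side. Origin: centre of its foot. On top an aluminium bayonet collar, 112 mm across, top 116 mm above the bench. Pressing lid and machine together with more than 60 N cracks the lid.
- tumbler_mouth (a point): Centre of the collar's mouth, level with its flat top; axes as the tumbler's, z up. Two dark tabs narrow the mouth from 100 to 84 mm; between them two opposite gaps (26 deg wide, lugs have 4 deg play each way), yellow strokes on the rim. Gaps lie along x only roughly: collar is clamped up to 0.5 rad either way, not reported: feel or look. Lid resting on the tabs: handle centre 38 mm above.
- tumbler_seat (a point): Centre of the black sprung seat in the mouth, at rest, 10 mm below the mouth point. The lid's underside meets it once the lugs are in the gaps (handle centre 36 mm above the mouth point). It pushes up with 4 N, then 0.8 N more per mm. It stops hard 13 mm down (handle centre 23 mm above the mouth point, 14 N).
- tumbler_tabs (a point): Centre, level with the tabs' underside (6 mm below mouth). Lugs are under it with the handle centre under 27 mm above the mouth (11 N). Held there the lid turns only clockwise from above, 80 deg to pockets (red strokes), solid stop 3 deg on. In the pockets the spring lifts it 3 mm (click): locked, handle centre 30 mm above the mouth. Let go elsewhere it stays at 27 mm or pops up, unlocked.
- pliers: Pliers with red grips, 130 mm long, lying flat; bystander.
- compound_bar: Green polishing compound bar 85 x 34 x 26 mm; origin at its underside; bystander.
- jar: Amber jar, 52 mm across, 65 mm high; origin at its underside; bystander.
- water: Clear bottle, 64 mm across, 200 mm high; origin at its underside; bystander.
- bowl: White bowl, 100 mm across, 35 mm high; origin at its underside; bystander.
- file: Wood-handled hand tool, 190 mm long, lying; bystander.
- brush: Bench brush, lying; bystander.
- setting_punch: Steel setting punch, 38 mm across, 75 mm high; origin at its underside; bystander.
Things that resemble listed ones, but are neither listed nor needed, are in the scene too. Of the things that look like the lid, the smallest one is meant.

How it is judged:
By the outcome, as a careful person would: the job done as asked, in the order asked, and still so for the second after the job is handed in, with the robot touching nothing.
It also fails if it takes over 72 s, if anything falls off the work surface, if the arm or the gripper's body presses on something with over 40 N, if the wrist force passes 120 N, or if a joint passes its speed limit or range.

## Working session

There is one attempt and no reset: what is moved stays moved. The work goes in short steps, each a Python script; the robot and the scene stay as the last script left them, time stands still between calls to the robot, and variables do not carry over. Pictures are saved under pics/ and viewed, and the job is handed in when it is done.

```bash
ls; mkdir -p pics; python3 - <<'E'
from bench import *
import cv2,numpy as np
print(current_clock())
for n in("scene","top"):
    c=capture(n); cv2.imwrite(f"pics/{n}0.png",c["image"]); np.savez(f"{n}0.npz",**{k:np.array(v) for k,v in c.items()})
    print(n,c["k1"],c["R"].round(3).tolist(),c["t"])
    for q in("lid","lid_grip","tumbler"):
        print(q,[(round(d["conf"],2),np.round(d["xy"]).tolist()) for d in spot_in(n,q)])
print(current_clock())
E
```

```text
pics
0.0
scene -0.07671019537810882 [[-0.616, 0.788, 0.017], [0.602, 0.484, -0.634], [-0.508, -0.38, -0.773]] [ 0.31785411 -0.23834175  1.42510074]
lid [(0.76, [271.0, 144.0]), (0.59, [275.0, 186.0])]
lid_grip [(0.87, [224.0, 176.0]), (0.79, [273.0, 186.0]), (0.7, [271.0, 148.0]), (0.42, [141.0, 172.0])]
tumbler [(0.61, [362.0, 262.0])]
top 0.019372010082522498 [[0.027, -1.0, -0.006], [-0.993, -0.026, -0.112], [0.111, 0.009, -0.994]] [-0.02117576  0.52039999  1.10435514]
lid [(0.88, [314.0, 256.0]), (0.85, [358.0, 306.0]), (0.57, [371.0, 239.0])]
lid_grip [(0.97, [313.0, 256.0]), (0.93, [370.0, 234.0]), (0.59, [354.0, 308.0])]
tumbler [(0.8, [180.0, 228.0]), (0.18, [442.0, 186.0])]
0.4
```

View pics/scene0.png

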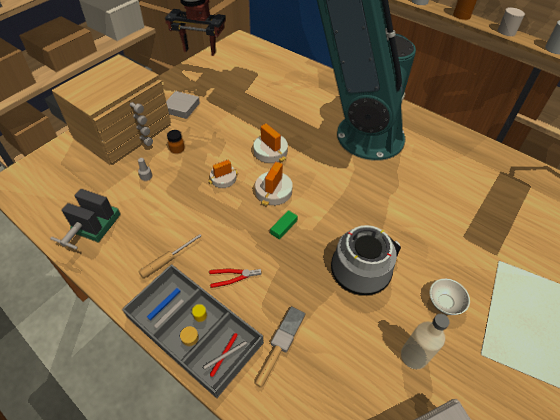

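View pics/top0.png

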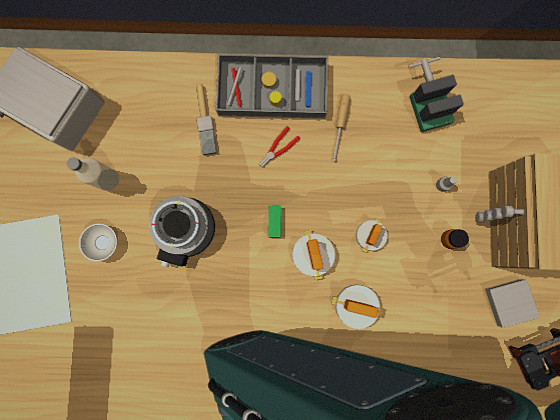

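Three things look like the lid in the top picture: (314,256), (358,306) and (373,236). The one at (373,236), which is (223,175) in the scene view, looks smallest. I'll measure all three and check it in a crop.

```bash
cat > h.py <<'E'
import numpy as np,cv2
def rays(c,uv):
    K=np.array(c["intrinsics"]);uv=np.atleast_2d(uv).astype(float)
    d=np.stack([(uv[:,0]-K[0,2])/K[0,0],(uv[:,1]-K[1,2])/K[1,1]],1)
    s=d.copy()
    for _ in range(20): s=d/(1+float(c["k1"])*(s**2).sum(1,keepdims=True))
    return np.c_[s,np.ones(len(s))]
def cloud(c):
    H,W=c["range_z"].shape
    u,v=np.meshgrid(np.arange(W),np.arange(H))
    r=rays(c,np.c_[u.ravel(),v.ravel()])*c["range_z"].reshape(-1,1)
    return ((r-c["t"])@c["R"]).reshape(H,W,3)   # R^T (x-t)
def at_z(c,uv,z):
    r=rays(c,uv)@c["R"]; o=-c["R"].T@c["t"]
    return o+r*((z-o[2])/r[:,2:3])
def proj(c,X):
    p=np.atleast_2d(X)@np.array(c["R"]).T+c["t"]; s=p[:,:2]/p[:,2:]
    s=s*(1+float(c["k1"])*(s**2).sum(1,keepdims=True))
    K=c["intrinsics"]; return s*[K[0,0],K[1,1]]+[K[0,2],K[1,2]]
E
python3 - <<'E'
from h import *
c=dict(np.load("top0.npz")); P=cloud(c); img=c["image"]
hsv=cv2.cvtColor(img,cv2.COLOR_BGR2HSV)
for (u,v) in [(314,256),(358,306),(373,236),(180,228)]:
    w=P[v-45:v+45,u-45:u+45].reshape(-1,3); h=hsv[v-45:v+45,u-45:u+45].reshape(-1,3)
    print((u,v),"z pct",np.percentile(w[:,2],[1,50,90,99]).round(4))
    # orange
    if u!=180:
        r=22
        w=P[v-r:v+r,u-r:u+r].reshape(-1,3); h=hsv[v-r:v+r,u-r:u+r].reshape(-1,3)
        o=(w[:,2]>.042)
        t=w[o]; top=t[t[:,2]>np.percentile(t[:,2],95)-.006]
        (cx,cy),sz,a=cv2.minAreaRect((top[:,:2]*1000).astype(np.float32))
        print("  bar top n",len(top),"z",np.median(top[:,2]).round(4),"c",round(cx,1),round(cy,1),sz,a)
    r=28
    w=P[v-r:v+r,u-r:u+r].reshape(-1,3); s=(w[:,2]>.015)&(w[:,2]<.032)
    print("  ring bbox",w[s].min(0).round(3) if s.any() else 0,w[s].max(0).round(3)if s.any() else 0)
big=cv2.resize(img[195:275,280:410],None,fx=6,fy=6,interpolation=cv2.INTER_CUBIC)
cv2.imwrite("pics/lidcrop.png",big)
s=dict(np.load("scene0.npz"));
cv2.imwrite("pics/tumcrop.png",np.hstack([cv2.resize(img[180:280,135:235],(400,400),interpolation=cv2.INTER_CUBIC),cv2.resize(s["image"][210:310,315:415],(400,400),interpolation=cv2.INTER_CUBIC)]))
E
```

```text
(314, 256) z pct [-0.0046  0.0014  0.0347  0.0963]
  bar top n 254 z 0.0948 c 399.5 -66.4 (73.38009643554688, 97.3519515991211) 15.564017295837402
  ring bbox [ 0.345 -0.155  0.015] [ 0.474 -0.047  0.032]
(358, 306) z pct [-0.0042  0.0015  0.0365  0.5608]
  bar top n 306 z 0.0948 c 320.6 -132.0 (270.23626708984375, 37.899078369140625) 65.19367980957031
  ring bbox [ 0.225 -0.286  0.015] [ 0.334 -0.153  0.032]
(373, 236) z pct [-0.0047  0.0009  0.0223  0.0687]
  bar top n 85 z 0.0696 c 423.2 -150.0 (44.73977279663086, 267.8503112792969) 21.69174575805664
  ring bbox [ 0.423 -0.299  0.015] [ 0.506 -0.216  0.031]
(180, 228) z pct [-0.0045  0.0027  0.1084  0.1189]
  ring bbox [0.399 0.179 0.015] [0.547 0.228 0.032]
```

View pics/lidcrop.png

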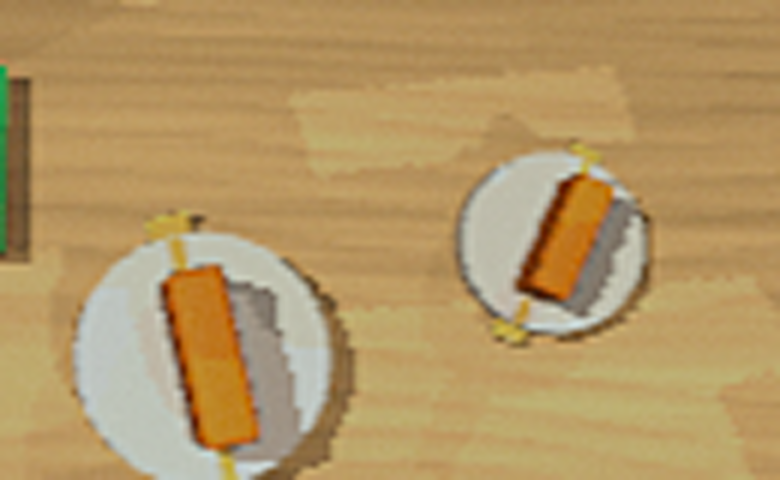

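View pics/tumcrop.png

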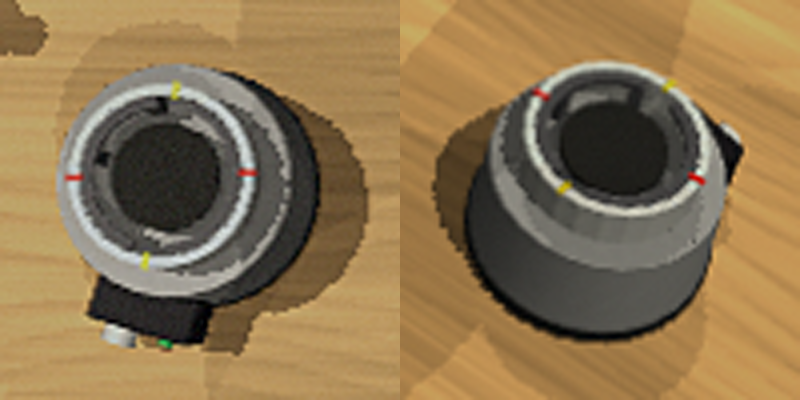

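```bash
cat >> h.py <<'E'
def fit_ring(c,x0,y0,rmin,rmax,zl):
    P=cloud(c).reshape(-1,3); r=np.hypot(P[:,0]-x0,P[:,1]-y0)
    m=(abs(P[:,2]-zl)<.008)&(r<rmax)&(r>rmin); return P[m]
def marks(c,x0,y0,z,rr=(.044,.062)):
    """yellow/red stroke directions in world on plane z"""
    img=c["image"];hsv=cv2.cvtColor(img,cv2.COLOR_BGR2HSV).astype(int)
    H,W=hsv.shape[:2];u,v=np.meshgrid(np.arange(W),np.arange(H))
    X=at_z(c,np.c_[u.ravel(),v.ravel()],z).reshape(H,W,3)
    r=np.hypot(X[...,0]-x0,X[...,1]-y0); ring=(r>rr[0])&(r<rr[1])
    out={}
    for n,m in {"yellow":(abs(hsv[...,0]-28)<8)&(hsv[...,1]>110)&(hsv[...,2]>90),"red":((hsv[...,0]<8)|(hsv[...,0]>172))&(hsv[...,1]>120)&(hsv[...,2]>70)}.items():
        mm=(m&ring).astype(np.uint8); k,lab=cv2.connectedComponents(mm,connectivity=8)
        out[n]=[(int((lab==i).sum()),X[lab==i].mean(0)[:2]) for i in range(1,k) if (lab==i).sum()>=4]
    return out
E
python3 - <<'E'
from h import *
from scipy.optimize import least_squares
for n in("top","scene"):
    c=dict(np.load(f"{n}0.npz")); 
    x0,y0=.476,.17
    P=cloud(c).reshape(-1,3)
    m=(abs(P[:,2]-.117)<.008)&(np.hypot(P[:,0]-.47,P[:,1]-.17)<.09)
    Q=P[m];print(n,len(Q),Q.mean(0),np.median(Q[:,2]))
    (x0,y0),rad=cv2.minEnclosingCircle((Q[:,:2]*1000).astype(np.float32)); x0/=1e3;y0/=1e3
    print(x0,y0,rad)
    mk=marks(c,x0,y0,.116)
    for k,l in mk.items():
        for a,p in l: print(k,a,p.round(4),"r",np.hypot(*(p-[x0,y0])).round(4),"ang",np.degrees(np.arctan2(p[1]-y0,p[0]-x0)).round(1))
    # lid top bar
    m=(P[:,2]>.06)&(P[:,2]<.078)&(np.hypot(P[:,0]-.465,P[:,1]+.257)<.045); Q=P[m]
    hs=cv2.minAreaRect((Q[:,:2]*1000).astype(np.float32)); print("lid bar",len(Q),Q.mean(0),hs)
    hsv=cv2.cvtColor(c["image"],cv2.COLOR_BGR2HSV).astype(int)
E
```

```text
top 391 [0.47101277 0.21206782 0.11541414] 0.11573652153347022
0.47491094970703124 0.23991819763183594 55.4652099609375
yellow 8 [0.5276 0.2374] r 0.0527 ang -2.7
yellow 6 [0.4232 0.2498] r 0.0527 ang 169.2
red 7 [0.478  0.1902] r 0.0498 ang -86.5
red 5 [0.472  0.2966] r 0.0567 ang 92.9
lid bar 158 [ 0.46502169 -0.25515981  0.06744456] ((465.38037109375, -255.89039611816406), (18.450660705566406, 54.38370132446289), 67.59168243408203)
scene 325 [0.47391197 0.21461955 0.11533519] 0.11561883264916413
0.47472988891601564 0.23798959350585938 55.140052795410156
yellow 7 [0.4223 0.2528] r 0.0545 ang 164.2
yellow 10 [0.5272 0.2402] r 0.0525 ang 2.4
red 5 [0.4779 0.1909] r 0.0472 ang -86.2
red 5 [0.472  0.2969] r 0.059 ang 92.7
lid bar 102 [ 0.46605277 -0.25225837  0.06637779] ((466.3994140625, -252.69793701171875), (22.94725799560547, 54.737674713134766), 65.96343231201172)
```

```bash
cat >> h.py <<'E'
from scipy.spatial.transform import Rotation as Ro
def down(jaw):  # jaw angle (rad) world of tool x, tool z down
    x=np.array([np.cos(jaw),np.sin(jaw),0]);z=np.array([0,0,-1.]);y=np.cross(z,x)
    return Ro.from_matrix(np.c_[x,y,z]).as_quat()
E
python3 - <<'E'
from h import *; from bench import *
print(current_position(),Ro.from_quat(current_orientation()).as_matrix().round(3).tolist(),current_joint_pos(),current_force())
for nm,p,angs in (("lid",[.4655,-.256,.10],[67.6,-112.4]),("tum",[.475,.2437,.15],[83.2,-96.8,3.2,-176.8,-179.8,.2])):
    for a in angs:
        q=inverse_kinematics(p,down(np.radians(a))); print(nm,a,None if q is None else np.round(q,2))
E
```

```text
[ 0.23680548 -0.55116079  0.22250656] [[0.395, -0.919, -0.0], [-0.919, -0.395, 0.0], [-0.0, -0.0, -1.0]] [-1.28011066e+00  3.58903719e-01  1.51054265e+00  8.69361113e-06
  1.27249410e+00 -1.15083635e-01] [-0.27160771  0.84621485  0.05877983]
lid 67.6 [-0.63  0.41  1.79 -0.    0.94 -1.81]
lid -112.4 [-0.63  0.41  1.79 -0.    0.94  1.33]
tum 83.2 [ 0.34  0.34  1.74 -0.    1.06 -1.11]
tum -96.8 [ 0.34  0.34  1.74 -0.    1.06  2.03]
tum 3.2 [ 0.34  0.34  1.74 -0.    1.06  0.29]
tum -176.8 [ 0.34  0.34  1.74 -0.    1.06 -2.85]
tum -179.8 [ 0.34  0.34  1.74 -0.    1.06 -2.8 ]
tum 0.2 [ 0.34  0.34  1.74 -0.    1.06  0.34]
```

```bash
python3 - <<'E'
from h import *; from bench import *
move_ptp([.4655,-.256,.17],down(np.radians(67.6)))
c=capture("wrist"); cv2.imwrite("pics/w1.png",c["image"]); np.savez("w1.npz",**{k:np.array(v) for k,v in c.items()})
print(current_clock(),current_position(),current_joint_pos().round(2) if hasattr(current_joint_pos(),'round') else 0, current_finger_gap())
P=cloud(c).reshape(-1,3)
m=(P[:,2]>.06)&(P[:,2]<.078)&(np.hypot(P[:,0]-.465,P[:,1]+.257)<.045); Q=P[m]
print(len(Q),np.median(Q[:,2]),cv2.minAreaRect((Q[:,:2]*1000).astype(np.float32)))
hsv=cv2.cvtColor(c["image"],cv2.COLOR_BGR2HSV).astype(int)
print(current_force())
E
```

```text
1.95 [ 0.46549797 -0.25684725  0.1701951 ] [-0.63  0.32  1.72 -0.    1.1  -1.81] 0.08776399063693331
1240 0.06752757563905795 ((466.0839538574219, -255.53843688964844), (17.947359085083008, 52.71675109863281), 66.9301528930664)
[-0.45349434 -0.21313616  0.32550108]
```

View pics/w1.png

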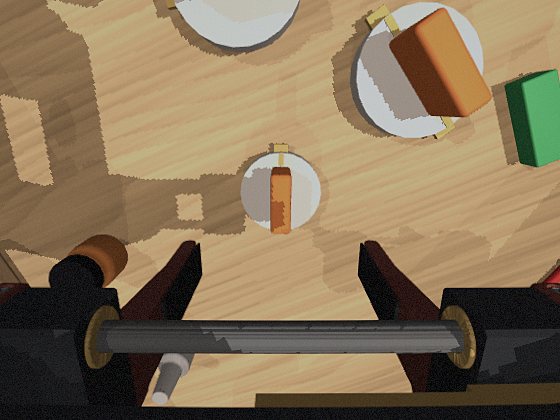

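The wrist view shows the small lid at (281,190), with its bar upright in the picture and centred between the fingers, and the fingers have clear space on both sides. The bar top is at z = 67.5 mm (68 expected) and measures 18 x 53 mm, as described. I'll grasp it.

```bash
python3 - <<'E'
from h import *; from bench import *
o=down(np.radians(67.0))
servo_line([.466,-.2557,.10],o,rate=.1)
print(servo_line([.466,-.2557,.030],o,rate=.06,contact_N=8),current_position(),current_force())
move_gripper(0.0)
print("gap",current_finger_gap(),current_force())
servo_line([.466,-.2557,.08],o,rate=.05)
print("gap",current_finger_gap(),current_force(),current_clock())
c=capture("wrist"); cv2.imwrite("pics/w2.png",c["image"])
E
```

```text
False [ 0.4662839  -0.25593991  0.03032955] [-0.37632443 -1.32630343  0.68046171]
gap 0.017628492060437782 [-0.0885035  -1.07435721  0.15648114]
gap 0.01793992260744001 [ 0.65598798 -0.03684197 -2.01373019] 6.3417
```

View pics/w2.png

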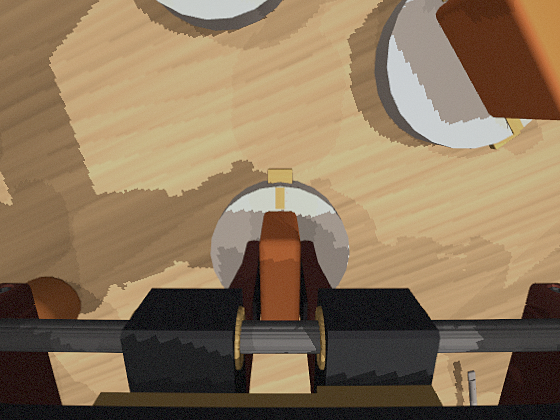

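The lid hangs in the grip: the gap is 17.9 mm, the weight reading is about 2 N, and it is level and centred at about (280,240). Next I'll carry it high to beside the tumbler and look at the mouth with the wrist camera, with the jaw angle already set for the gap.

```bash
python3 - <<'E'
from h import *; from bench import *
o=down(np.radians(67.0)); o2=down(np.radians(83.2))
servo_line([.466,-.2557,.24],o,rate=.15)
move_ptp([.61,.228,.25],o2)
sleep(.3)
print(current_position(),current_finger_gap(),current_force(),current_clock())
for n in ("wrist","top","scene"):
    c=capture(n); cv2.imwrite(f"pics/{n}3.png",c["image"]); np.savez(f"{n}3.npz",**{k:np.array(v) for k,v in c.items()})
    mk=marks(c,.475,.2437,.116)
    for k,l in mk.items():
        for a,p in l: print(n,k,a,p.round(4))
E
```

```text
[0.6101806  0.22731732 0.25007637] 0.017818826360613244 [ 0.43026141 -0.31772042 -2.56239415] 9.7417
wrist yellow 48 [0.5289 0.2387]
wrist red 63 [0.4735 0.2976]
wrist red 58 [0.4792 0.1925]
top yellow 6 [0.5262 0.237 ]
top red 6 [0.4776 0.192 ]
scene red 8 [0.4719 0.2988]
```

View pics/wrist3.png

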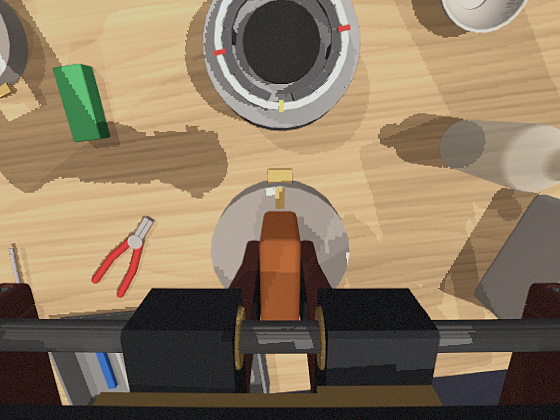

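View pics/scene3.png

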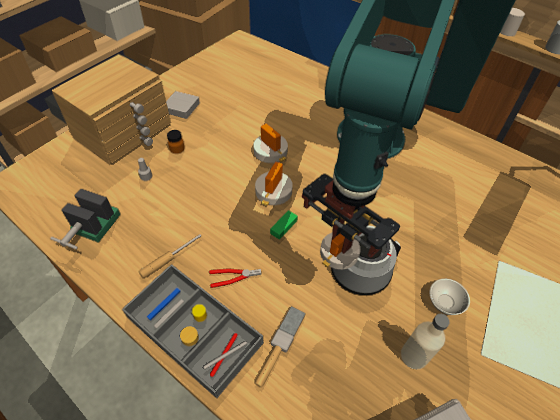

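```bash
python3 - <<'E'
from h import *
from scipy.optimize import least_squares
c=dict(np.load("wrist3.npz")); P=cloud(c); img=c["image"]
tcp=np.array([.61018,.22732]); 
Z=P[...,2]; 
# lid top
d=P[...,:2]-tcp
R=np.hypot(d[...,0],d[...,1])
m=(R<.055)&(abs(Z-.244)<.012)&(c["range_z"]>0)
print("lid top z",np.percentile(Z[m],[5,25,50,75,95]).round(4),m.sum())
zt=np.median(Z[m&(R>.028)]); print(zt)
# silhouette contour of the lid top at plane zt
def circ(pts,r):
    f=lambda p:np.hypot(pts[:,0]-p[0],pts[:,1]-p[1])-r
    s=least_squares(f,pts.mean(0),loss="soft_l1",f_scale=.0007); return s.x,np.std(f(s.x))
# per-direction max radius
mm=(m&(abs(Z-zt)<.006)).astype(np.uint8)
mm=cv2.morphologyEx(mm,cv2.MORPH_OPEN,np.ones((3,3)))
X=at_z(c,np.argwhere(mm>0)[:,::-1],zt)[:,:2]
h=cv2.convexHull((X*1000).astype(np.float32))[:,0]/1000.
print("hull n",len(h)); r=np.hypot(*(h-tcp).T); a=np.degrees(np.arctan2(*(h-tcp).T[::-1]))
o=np.argsort(a); print(np.c_[a[o].round(0),(r[o]*1000).round(1)].tolist())
g=(r>.036)&(r<.0435)
print("lid centre-TCP (mm)",(circ(h[g],.040)[0]-tcp)*1000,circ(h[g],.04)[1])
# collar ring outer r=56, depth
for n in("wrist3","top0","scene0"):
    cc=dict(np.load(n+".npz")); Q=cloud(cc); rr=np.hypot(Q[...,0]-.4755,Q[...,1]-.2443)
    k=(rr<.066)&(rr>.035)&(abs(Q[...,2]-.116)<.008)&(cc["range_z"]>0)
    q=Q[k][:,:2]; 
    def fr(p):
        d=np.hypot(q[:,0]-p[0],q[:,1]-p[1]); return np.maximum(0,d-.056)+np.maximum(0,.050-d)
    print(n,k.sum(),"zmed",np.median(Q[k][:,2]),least_squares(fr,[.4755,.2443],loss="soft_l1",f_scale=.001).x, "maxr",)
    print("   hull circ",circ(cv2.convexHull((q*1000).astype(np.float32))[:,0]/1000.,.056))
E
```

```text
lid top z [0.2352 0.2433 0.2438 0.2442 0.2451] 7877
0.2437062116635187
hull n 35
[[-179.0, 40.0], [-170.0, 39.8], [-164.0, 39.5], [-157.0, 39.5], [-154.0, 39.4], [-143.0, 39.4], [-142.0, 39.4], [-130.0, 39.0], [-122.0, 38.8], [-118.0, 38.9], [-109.0, 39.3], [-97.0, 39.5], [-95.0, 39.6], [-82.0, 39.6], [-66.0, 39.9], [-62.0, 39.6], [49.0, 40.3], [52.0, 40.6], [57.0, 40.3], [67.0, 40.3], [70.0, 40.3], [73.0, 40.2], [78.0, 40.2], [94.0, 40.1], [98.0, 39.9], [101.0, 39.8], [108.0, 39.7], [116.0, 39.7], [128.0, 40.0], [131.0, 40.0], [139.0, 39.9], [146.0, 40.3], [150.0, 40.1], [157.0, 40.2], [164.0, 40.1]]
lid centre-TCP (mm) [0.33314879 0.33979367] 0.00027880262371601794
wrist3 4534 zmed 0.11565352665682022 [0.47390348 0.24553976] maxr
   hull circ (array([0.47694616, 0.24497553]), np.float64(0.0023953104929209748))
top0 724 zmed 0.11605044967785139 [0.47460448 0.24316048] maxr
   hull circ (array([0.47488325, 0.24357292]), np.float64(0.0005020174939421301))
scene0 712 zmed 0.11550578821471869 [0.47607386 0.24675123] maxr
   hull circ (array([0.47552809, 0.2468647 ]), np.float64(0.0009459853706045612))
```

```bash
python3 - <<'E'
from h import *; from bench import *
o=down(np.radians(83.1)); x,y=.4758,.2442
servo_line([x,y,.20],o,rate=.15)
servo_line([x,y,.150],o,rate=.08)
sleep(.2)
print("pos",current_position(),current_force(),current_torque())
hit=servo_line([x,y,.128],o,rate=.02,contact_N=8)
print(hit,current_position(),current_force(),current_torque(),current_finger_gap(),current_clock())
for n in("wrist","scene","top"):
    c=capture(n); cv2.imwrite(f"pics/{n}4.png",c["image"]); np.savez(f"{n}4.npz",**{k:np.array(v) for k,v in c.items()})
E
```

```text
pos [0.47624138 0.24436178 0.15058914] [ 0.23441851  0.66704487 -1.56606407] [ 0.06264569 -0.16601296  0.02081801]
True [0.47572739 0.24417923 0.13016264] [-0.68505525 -0.14219475  6.3094358 ] [ 0.03336323  0.00315249 -0.00512924] 0.01749983395787922 12.9083
```

View pics/wrist4.png

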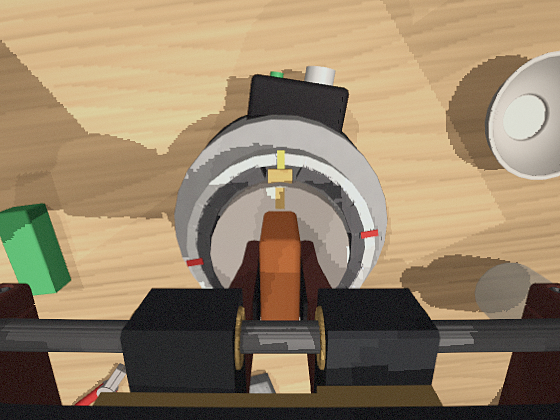

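The wrist view shows the brass lug at (280,175) directly in line with the yellow stroke at (281,157), inside the gap. The 8 N at TCP z = 0.130 matches the spring and is too deep for a lid resting on the tabs. Now I'll press to a handle height of about 25 mm and turn in small steps, watching the moment.

```bash
python3 - <<'E'
from h import *; from bench import *
x,y=.4758,.2442; o=down(np.radians(83.1))
hit=servo_line([x,y,.1255],o,rate=.01,contact_N=9)
sleep(.2)
p=current_position();f=current_force();print(hit,p,f,current_torque(),current_clock())
ok=p[2]<.1268 and abs(f[2])<20
if ok:
    t0=current_torque()[2]
    for a in np.arange(4,81,4):
        q=inverse_kinematics([x,y,.1250],down(np.radians(83.1-a)))
        goto_joints(q)
        p=current_position();f=current_force();t=current_torque()
        M=Ro.from_quat(current_orientation()).as_matrix()
        print(a,"jaw",np.degrees(np.arctan2(M[1,0],M[0,0])).round(1),(p*1000).round(1) if hasattr(p,'round') else p,np.round(f,1),"Tz",round(t[2],3),round(current_clock(),2))
        if abs(t[2]-t0)>.7 or np.linalg.norm(f)>25: print("STOP");break
E
```

```text
False [0.47574528 0.24417076 0.12631388] [-2.96539068 -0.97585175  9.51131848] [-0.19221023  0.48774731 -0.03163795] 13.8333
4 jaw 79.1 [476.2 244.4 126. ] [-2.9 -0.5  9. ] Tz -0.153 14.08
8 jaw 75.1 [476.6 244.4 126.1] [-2.2 -1.2  9. ] Tz -0.152 14.33
12 jaw 71.1 [476.8 244.5 126.2] [-1.3  0.   9.5] Tz -0.098 14.58
16 jaw 67.1 [477.  244.6 126.2] [-1.8 -0.2  9.4] Tz -0.19 14.83
20 jaw 63.1 [477.1 244.6 126.3] [-0.6 -0.5  9.7] Tz -0.184 15.08
24 jaw 59.1 [477.3 244.6 126.3] [-1.2 -0.9  9.2] Tz -0.152 15.33
28 jaw 55.1 [477.3 244.6 126.3] [-0.8 -1.3  9.2] Tz -0.126 15.58
32 jaw 51.1 [477.4 244.6 126.3] [ 0.2 -1.4  9.3] Tz -0.139 15.83
36 jaw 47.1 [477.4 244.6 126.3] [ 0.1 -1.   9.4] Tz -0.084 16.08
40 jaw 43.1 [477.4 244.6 126.3] [-0.1 -0.6  9.3] Tz -0.135 16.33
44 jaw 39.1 [477.3 244.6 126.3] [-0.5 -0.6  9.5] Tz -0.133 16.58
48 jaw 35.1 [477.2 244.7 126.3] [-1.2  0.   9.3] Tz -0.166 16.83
52 jaw 31.1 [477.2 244.7 126.3] [-0.2 -1.5  9.1] Tz -0.125 17.08
56 jaw 27.1 [477.3 244.7 126.3] [-0.1 -0.3  9.6] Tz -0.146 17.33
60 jaw 23.1 [477.4 244.7 126.4] [-1.6  0.1  9.5] Tz -0.145 17.58
64 jaw 19.1 [477.3 244.6 126.3] [-0.8 -0.7 10. ] Tz -0.133 17.83
68 jaw 15.1 [477.2 244.7 126.3] [-0.7 -0.5  9.3] Tz -0.093 18.08
72 jaw 11.1 [477.2 244.7 126.3] [-0.1 -0.9 10.3] Tz -0.122 18.33
76 jaw 7.1 [477.3 244.7 126.3] [-1.6 -0.7  9.4] Tz -0.163 18.58
80 jaw 3.1 [477.1 244.7 126.3] [-1.5  0.3  9.6] Tz -0.007 18.83
```

```bash
python3 - <<'E'
from h import *; from bench import *
c=capture("wrist"); cv2.imwrite("pics/w5.png",c["image"])
E
```

```text
(no output)
```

View pics/w5.png

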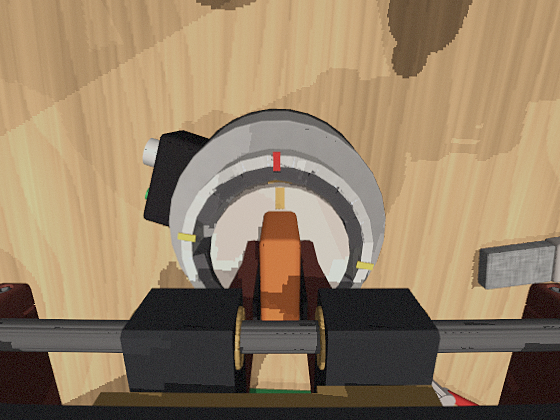

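The handle lies under the red stroke at (277,160), which is centred on the ring, and the lug is hidden under the tab. I'll ease off upward and watch for the 3 mm click.

```bash
python3 - <<'E'
from h import *; from bench import *
o=down(np.radians(3.1)); p=current_position()
for z in (.1265,.1275,.1283,.1290,.1297,.1303):
    servo_line([.4768,.2445,z],o,rate=.02); sleep(.1)
    q=current_position();f=current_force();print(z,np.round(np.array(q)*1000,2),np.round(f,2),round(current_torque()[2],3))
    if f[2]<-9: print("pulling");break
print(current_clock())
E
```

```text
0.1265 [477.17 244.72 127.37] [-2.32 -0.68  8.95] -0.009
0.1275 [477.14 244.72 128.29] [-2.3  -0.43  7.57] -0.077
0.1283 [477.15 244.72 128.98] [-1.36 -0.26  6.73] -0.082
0.129 [477.15 244.69 129.55] [-2.27  0.22  6.77] -0.025
0.1297 [477.13 244.68 130.  ] [-0.63  1.23  5.79] -0.067
0.1303 [477.09 244.69 130.04] [ 2.1   1.27 -2.6 ] -0.079
20.9833
```

The spring lifted it by exactly the expected amount: the force stays spring-like until TCP z = 130.0 mm (handle 30 mm above the mouth), then there is a solid stop. I'll release and back off.

```bash
python3 - <<'E'
from h import *; from bench import *
o=down(np.radians(3.1))
servo_line([.4768,.2446,.1300],o,rate=.02)
print(current_force())
move_gripper(.06); print(current_finger_gap(),current_force())
servo_line([.4768,.2446,.24],o,rate=.1)
move_ptp([.40,-.02,.30],o); sleep(.2)
for n in("top","scene","wrist"):
    c=capture(n); cv2.imwrite(f"pics/{n}6.png",c["image"]); np.savez(f"{n}6.npz",**{k:np.array(v) for k,v in c.items()})
    P=cloud(c).reshape(-1,3); m=(P[:,2]>.160)&(P[:,2]<.176)&(np.hypot(P[:,0]-.476,P[:,1]-.2445)<.04); Q=P[m]
    if m.sum()>10: print(n,m.sum(),"bar top z",np.median(Q[:,2]),cv2.minAreaRect((Q[:,:2]*1000).astype(np.float32)))
c=dict(np.load("top6.npz"));s=dict(np.load("scene6.npz"))
cv2.imwrite("pics/fin.png",np.hstack([cv2.resize(c["image"][180:280,135:235],(400,400),interpolation=cv2.INTER_CUBIC),cv2.resize(s["image"][190:310,305:425],(400,400),interpolation=cv2.INTER_CUBIC)]))
print(current_clock(),current_force())
E
```

```text
[ 1.34745492  2.01705428 -1.44652908]
0.06006091133628433 [ 0.12305393  0.32309008 -0.26242457]
top 179 bar top z 0.1676468875829961 ((476.5438232421875, 243.9185333251953), (17.94605255126953, 53.575927734375), 5.54519510269165)
scene 175 bar top z 0.1672679078550806 ((478.2311096191406, 246.7587127685547), (52.74958801269531, 20.111469268798828), 89.28401184082031)
24.7333 [0.2894239  0.56863702 0.31659663]
```

View pics/fin.png

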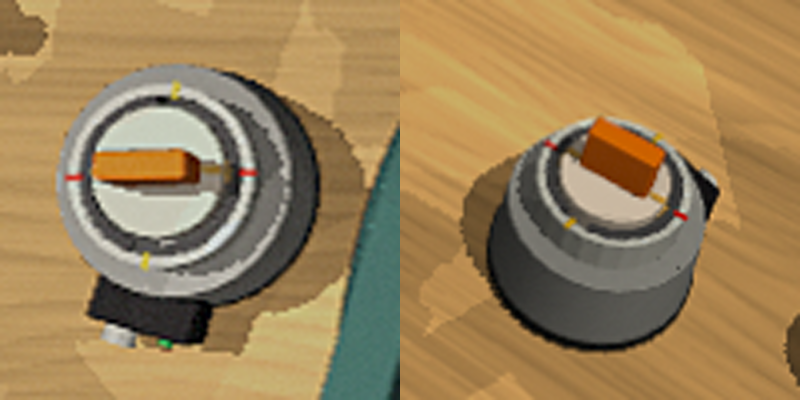

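View pics/top6.png

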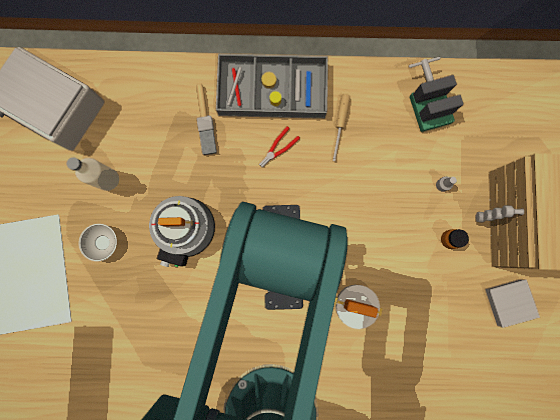

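Bar top is at 167.5 mm (168 when locked, 165 if unlocked), the handle lies along the red strokes, and the bystanders in view are unmoved. Handing in.

```bash
python3 -c "
from bench import *
close_job(); print(current_clock())"
```

```text
the job is handed in; nothing more can be done
the job is handed in; nothing more can be done
```

The tumbler is closed. I picked the smallest of the three lid look-alikes (80 mm across) by its orange handle and set the lugs into the gaps, which I measured at about -6.8° from x. I then pressed with about 12 N of spring force, turned it 80° clockwise in 4° steps, let it rise, let go and backed away. It was handed in at about 25 s on the robot's clock.

**Checks that agreed:**
- **Turn:** the moment about the vertical stayed under 0.2 N·m all the way, so it never reached the solid stop.
- **Click:** easing off, the lid followed the spring up and met a firm stop with the handle centre about 30 mm above the mouth.
- **After letting go:** both cameras put the top of the handle at 167–168 mm, where locked should read 168 and unlocked 165. The handle lies along the red strokes.
- **Bystanders:** those visible in the last top picture looked unmoved. The arm hid the green compound bar and the look-alike lid beside it, so I did not check those two again. Nothing in the forces suggested contact with them.

**Small disagreement:** the cameras differed by 1–3 mm on the mouth centre. I corrected for that with the same cameras' readings of the lid, and the lid went in without catching.

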